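Load the card modules into the field enclosure and latch its lid

ROBOT

A 7-joint arm with a two-finger parallel gripper is mounted at the origin on a cart in front of the work surface, level with it; the furniture and walls round the work are solid. World frame = base frame: x ahead of the robot, y to its left, z up, the work surface at z = 0. Lengths are in m, angles in rad, forces in N, time in s.
With the tool pointing down it reaches from about 0.425 to 0.925 m from the base axis. Payload 6.8 kg.
Tool frame: the origin (TCP) lies midway between the tips of the shut fingers; the grasp point (between the pads) lies 19 mm behind it (grip_point_offset is the z of the grasp point in the tool frame, in m); z points along the fingers, y is the line along which they close (so a half turn about z gives the same grasp; the last joint's range is limited). The gripper opens to 85 mm and grips with 20 to 120 N. Pads are 22 mm wide; open, the fingers measure 114 mm over their backs; the gripper's body (76 mm by 85 mm) begins 54 mm behind the grasp point. The pads swing forward as they close: fully open they stand 13 mm farther back than shut.
Start: joints at [-1.412, 0.477, 0.022, 1.555, -0.011, 1.109, -0.083], TCP at [0.178, 0.651, 0.231] pointing down, gripper open.
Joint ranges: [-2.96, 2.96], [-0.34, 2.1], [-1.41, 1.46], [0.24, 2.44], [-1.37, 4.51], [0.17, 1.92], [-2.96, 2.96]. Speed limits (rad/s): [2.39, 2.39, 3.14, 3.14, 3.14, 3.14, 3.14].

INTERFACE

Orientations are given as a rotation vector (axis times angle).
In Python, from bench import get_obs, grab_frame, calibration, hand_in, grip_point_offset gives the robot as it stands.
- The arm moves only by the shell command python3 -m pendant 'ROWS' [OPENING] [FORCE]. ROWS is a JSON object of lists of equal length, an entry for each row: "translation": the shift along the world's x, y, z in units of 25 mm (1.0 is 25 mm), a list of three; "delta_rot": the turn, a rotation vector about the world's x, y, z in units of 5 degrees (1.0 is 5 degrees), a list of three. In form: {"translation": [[dx, dy, dz], ...], "delta_rot": [[rx, ry, rz], ...]}. A call has 1 to 12 rows; each row is the pose to reach, as a shift and turn from the pose commanded when the call began; what a row does not reach only later rows make up. A row lasts 1/8 s, in which the tool goes at most 62.5 mm and 10.7 degrees, less where a joint would pass 70% of its speed; a pose out of reach is approached as far as the arm can. A call with a gripper value outside its range is refused whole. OPENING is the opening, from 0 (shut) to 1 (fully open), set as the call begins (- or left out, the last holds). The fingers move at their own pace and stop on an object; FORCE is the grip in N (left out, the last holds). Time passes only in rows, so rows that repeat a pose let the fingers close. It gives the time, the measured TCP pose, the force, the opening and the grip force at its end, in the units of the state.
- get_obs(): the state, without advancing time (a new reading comes with each control period).
- grab_frame(name): name is "side" or "top" or "wrist"; returns (picture, depth): 400x640x3 uint8, red, green, blue; 400x640 float32, m along the optical axis (not along the pixel's ray), 0 where there is no reading.
- calibration(name): a dict with "K" (3x3 intrinsics, pixels), "rvec" (rotation vector, rad) and "tvec" (3), from world to camera coordinates, as OpenCV has them. Camera axes: x right, y down, z forward; pixel columns grow to the right and rows downward; lengths in m; the calibration is good to about 2 mm. The wrist camera is an equidistant fisheye: a pixel r from the principal point sees the ray r / f radians off the axis. A picture is of the moment at which its call begins: read the wrist's pose just before it. calibration takes no time and is no camera call; for the wrist camera it gives the pose at the moment of the call.
- hand_in(): hands the job in; it is judged then, once.
The state is a dict: "clock": time; "joints": joint angles; "qvel": joint speeds; "tau": joint torques, N m; "tcp_pos": TCP position; "orientation": TCP orientation; "contact_force": force on the tool from outside, world axes, zero at the start; "moment": the same for the moment, N m; "grip_width": finger opening in m; "gripper_force": force on a finger pad.
Only numpy, scipy, OpenCV 4.12 (cv2) and the standard library are available. Lean on these libraries where they do the work, as an engineer would, in place of code of your own. Each camera call takes 0.05 s, during which the arm holds its last target. There are 200 camera calls.

TASK

Fit every card module that stands on the bench into the grey enclosure, one to a slot in any order: the foot is longer than the slot, so tip it in edge-first, then right it so that it lies flat on the bay floor under the deck's lips. Then shut the lid, hook the draw latch's loop over the keeper on the lid and push the lever home over centre. Leave the board stack where it stands.

Things in the scene. Friction and masses are not known exactly. Their poses are not given: they have to be found in the camera images.
- card_red_grip (a point): Card module, red band, an upside-down T 98 mm tall: aluminium foot 90 x 46 x 6 mm (its x, y, z), 18 x 10 mm post with green board, black grip block 28 x 20 x 30 mm on top (pinch across the 20 mm, y). This point is the block's centre, 83 mm above the foot's underside and over its middle; x along the 90 mm, z up. About 0.12 kg. Starts standing on the bench; may be absent.
- card_blue_grip (a point): Card module, blue band, an upside-down T 98 mm tall: aluminium foot 90 x 46 x 6 mm (its x, y, z), 18 x 10 mm post with green board, black grip block 28 x 20 x 30 mm on top (pinch across the 20 mm, y). This point is the block's centre, 83 mm above the foot's underside and over its middle; x along the 90 mm, z up. About 0.12 kg. Starts standing on the bench; may be absent.
- card_yellow_grip (a point): Card module, yellow band, an upside-down T 98 mm tall: aluminium foot 90 x 46 x 6 mm (its x, y, z), 18 x 10 mm post with green board, black grip block 28 x 20 x 30 mm on top (pinch across the 20 mm, y). This point is the block's centre, 83 mm above the foot's underside and over its middle; x along the 90 mm, z up. About 0.12 kg. Starts standing on the bench; may be absent.
- enclosure: Grey enclosure, fixed to the bench, 108 mm (its x) by 228 mm (y), rim 69 mm, bay floor 14 mm high; origin under its middle, on the bench. x points from the latch side to the hinge side, y along the row of three slots away from the robot, z up. Seen from the robot the latch is on the left, toward the cards. The shut lid adds 57 mm (top at 126 mm).
- slot_1 (a point): Slot 1 of 3 (1 nearest the robot): point on the bay floor under the slot's middle, axes as the enclosure's. Slot 78 mm (x) by 56 mm (y), 70 mm apart; deck underside 52 mm, top 55 mm above this point. The bay below is 100 mm wide (x): 11 mm lips overhang both sides, so a 90 mm foot passes only tilted about y, 30 to 45 degrees, either edge first, and seated lies flat under both lips, between ribs 56 mm apart.
- slot_2 (a point): Slot 2 of 3 (1 nearest the robot): point on the bay floor under the slot's middle, axes as the enclosure's. Slot 78 mm (x) by 56 mm (y), 70 mm apart; deck underside 52 mm, top 55 mm above this point. The bay below is 100 mm wide (x): 11 mm lips overhang both sides, so a 90 mm foot passes only tilted about y, 30 to 45 degrees, either edge first, and seated lies flat under both lips, between ribs 56 mm apart.
- slot_3 (a point): Slot 3 of 3 (1 nearest the robot): point on the bay floor under the slot's middle, axes as the enclosure's. Slot 78 mm (x) by 56 mm (y), 70 mm apart; deck underside 52 mm, top 55 mm above this point. The bay below is 100 mm wide (x): 11 mm lips overhang both sides, so a 90 mm foot passes only tilted about y, 30 to 45 degrees, either edge first, and seated lies flat under both lips, between ribs 56 mm apart.
- lid (a joint): Angle of the hinged lid, rad: 0 shut; starts at 1.8 to 2.1, leaning back open on the side away from the cards; 2.3 at most. A stiff hinge: it stays where it is left, and about 2 N at the tab moves it.
- lid_hinge (a point): Middle of the lid's hinge line, which runs along the enclosure's y, 54 mm from the slots' line, 69 mm above the bench; it turns with the lid.
- lid_tab (a point): Middle of the outer face of the dark pull tab (24 x 36 x 6 mm) at the lid's free edge, at the end near the robot. 120 mm from the hinge line along the lid and 57 mm out. Its z points out of the face: up when the lid is shut, away from the cards and a little down when open. Pushing on this face along its arc shuts the lid; shut, the tab juts out on the latch side, level with the lid's top.
- latch_pivot (a point): Axis of the draw latch's lever, on the enclosure's latch side: 68 mm from the slots' line, 50 mm above the bench; axes as the enclosure's. Lever and loop turn about y.
- latch_lever (a joint): Angle of the steel latch lever (20 mm wide, 46 mm long), rad: 0 shut, hanging down along the enclosure's side; 1.57 level, pointing out; 2.4 at most. Starts at 1.2 to 1.6. Stays where it is left. With the bar hooked and snug it stands at about 0.6 to 0.9; from there pushed in toward the enclosure (about 2 N at the tip) it passes dead centre and stays at 0.
- lever_tip (a point): Point on the lever 42 mm from its axis, near its free end; 8 mm above the bench when the lever is shut.
- loop_bar_mid (a point): Middle of the loop's cross bar, a steel rod 8 mm thick, 40 mm long along y: pinch it endwise from above. Two arms join it to a hinge on the lever, 59 mm from the bar and 16 mm from the lever's axis (toward the lever's tip). Both hinges stay where left; carry the bar in the plane across the enclosure and lever and loop follow. Starts about 0.1 m up, out on the latch side.
- keeper (a point): Middle of the bar's place in the keeper, an upturned steel hook 22 mm wide on the lid's latch side; lid shut: 13.5 mm out from the lid's wall, 95 mm above the bench. The trough is 13 mm wide, open upward; its outer lip (9 mm out) rises 4 mm above this point, so bring the bar in 9 mm or more above it, then down. Unhooked, the loop just swings with the lever.
- board_stack_mid (a point): Middle of the stack of circuit boards in a black 106 x 106 x 118 mm frame that stands behind the work.
Things that resemble listed ones, but are neither listed nor needed, are in the scene too. Leave any orange or purple look-alike of the part that bears card_blue_grip alone.

How it is judged:
On the way, in this order (a step that is already met when the one before it is completed fails the run):
1. every card module present is seated flat in a slot, released (((x of card_red_grip in the frame of slot_1 between -0.009 and 0.009 m and y of card_red_grip in the frame of slot_1 between -0.01 and 0.01 m and z of card_red_grip in the frame of slot_1 between 0.079 and 0.087 m) or (x of card_red_grip in the frame of slot_2 between -0.009 and 0.009 m and y of card_red_grip in the frame of slot_2 between -0.01 and 0.01 m and z of card_red_grip in the frame of slot_2 between 0.079 and 0.087 m) or (x of card_red_grip in the frame of slot_3 between -0.009 and 0.009 m and y of card_red_grip in the frame of slot_3 between -0.01 and 0.01 m and z of card_red_grip in the frame of slot_3 between 0.079 and 0.087 m)) and angle between each of card_red_grip, card_blue_grip, card_yellow_grip's own z axis and vertical below 0.07 rad and angle between the x axis of each of card_red_grip, card_blue_grip, card_yellow_grip and the x axis of slot_2, either way round below 0.2 rad and contact force between the fingers and card_red below 0.1 N and ((x of card_blue_grip in the frame of slot_1 between -0.009 and 0.009 m and y of card_blue_grip in the frame of slot_1 between -0.01 and 0.01 m and z of card_blue_grip in the frame of slot_1 between 0.079 and 0.087 m) or (x of card_blue_grip in the frame of slot_2 between -0.009 and 0.009 m and y of card_blue_grip in the frame of slot_2 between -0.01 and 0.01 m and z of card_blue_grip in the frame of slot_2 between 0.079 and 0.087 m) or (x of card_blue_grip in the frame of slot_3 between -0.009 and 0.009 m and y of card_blue_grip in the frame of slot_3 between -0.01 and 0.01 m and z of card_blue_grip in the frame of slot_3 between 0.079 and 0.087 m)) and contact force between the fingers and card_blue below 0.1 N and ((x of card_yellow_grip in the frame of slot_1 between -0.009 and 0.009 m and y of card_yellow_grip in the frame of slot_1 between -0.01 and 0.01 m and z of card_yellow_grip in the frame of slot_1 between 0.079 and 0.087 m) or (x of card_yellow_grip in the frame of slot_2 between -0.009 and 0.009 m and y of card_yellow_grip in the frame of slot_2 between -0.01 and 0.01 m and z of card_yellow_grip in the frame of slot_2 between 0.079 and 0.087 m) or (x of card_yellow_grip in the frame of slot_3 between -0.009 and 0.009 m and y of card_yellow_grip in the frame of slot_3 between -0.01 and 0.01 m and z of card_yellow_grip in the frame of slot_3 between 0.079 and 0.087 m)) and contact force between the fingers and card_yellow below 0.1 N), for 0.3 s.
2. the lid is shut (value of joint lid below 0.03 rad), for 0.2 s.
3. the loop's bar lies in the keeper (value of joint lid below 0.03 rad and distance between loop_bar_mid and keeper below 0.006 m), for 0.2 s.
4. the lever is home (distance between loop_bar_mid and keeper below 0.006 m and value of joint latch_lever below 0.1 rad), for 0.2 s.
At the end, for the whole second after the job is handed in: Every card present lies flat (4 degrees) on the bay floor, within 9 mm of a slot's middle across the enclosure, 10 mm along it, square within 0.2 rad; the lid is below 0.03 rad, the loop's bar within 6 mm of its place in the keeper, the lever below 0.10 rad; nothing is held (all of step 1 and all of step 4 and value of joint lid below 0.03 rad); the robot touches nothing.
It fails at once if the board stack is moved more than 30 mm (distance of board_stack_mid from where it was at the start of the episode above 0.03 m).
Of card_red, card_blue, card_yellow only 2 to 3 are there at a start; the rules pass over those that are not, and their reading is None.
At some moment in a run one of card_red, card_blue, card_yellow may be knocked a few centimetres aside while the robot is not near it.
It also fails if it takes over 200 s, if anything falls off the work surface, if the arm or the gripper's body presses on something with over 40 N, if the wrist force passes 120 N, or if a joint passes its speed limit or range.

## Working session

There is one attempt and no reset: what is moved stays moved. The work goes in short steps, Python scripts to look and compute and a shell command to move; the robot and the scene stay as the last step left them, time stands still between calls to the robot, and variables do not carry over. Pictures are saved under pics/ and viewed, at most 14 in all, crops included, and the job is handed in when it is done.

```bash
mkdir -p pics
cat > h.py <<'E'
import numpy as np,cv2,json
from bench import *
def snap(n,f):
    im,d=grab_frame(n); cv2.imwrite('pics/'+f,im[:,:,::-1]); np.savez('pics/'+f[:-4],im=im,d=d); return im,d
def cloud(n,d,c=None):
    c=c or calibration(n); K=c['K']; R=cv2.Rodrigues(np.array(c['rvec'],float))[0]; t=np.array(c['tvec'],float).ravel()
    v,u=np.mgrid[:d.shape[0],:d.shape[1]].astype(float); K=np.array(K)
    x=(u-K[0,2])/K[0,0]; y=(v-K[1,2])/K[1,1]
    if n=='wrist':
        r=np.hypot(x,y)+1e-9; s=np.tan(np.minimum(r,1.5))/r; x=x*s;y=y*s
    P=np.stack([x*d,y*d,d],-1); W=(P-t)@R
    W[d==0]=np.nan
    return W
def proj(n,p):
    c=calibration(n); 
    return cv2.projectPoints(np.array(p,float).reshape(-1,3),np.array(c['rvec'],float),np.array(c['tvec'],float),np.array(c['K'],float),None)[0].reshape(-1,2)
E
python3 - <<'E'
from h import *
o=get_obs();print(o['tcp_pos'],o['orientation'],grip_point_offset)
for n in('top','side'):
    snap(n,n+'0.png'); c=calibration(n);R=cv2.Rodrigues(np.array(c['rvec'],float))[0];print(n,-R.T@np.array(c['tvec']).ravel(),R[2])
E
```

```text
[0.17778953 0.6505256  0.23032167] [-4.17730347e-01 -3.11358233e+00  2.90904686e-03] -0.0187
top [0.45817801 0.07831249 1.00854646] [ 0.13503301  0.00295584 -0.99083669]
side [0.3549471  0.5445972  0.89182028] [ 0.23579667 -0.51724748 -0.82271196]
```

View pics/top0.png

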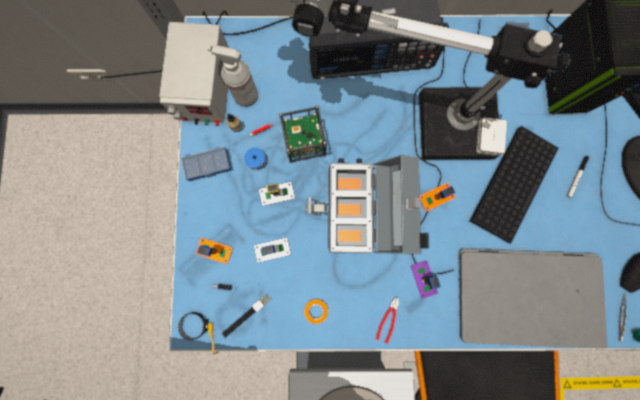

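View pics/side0.png

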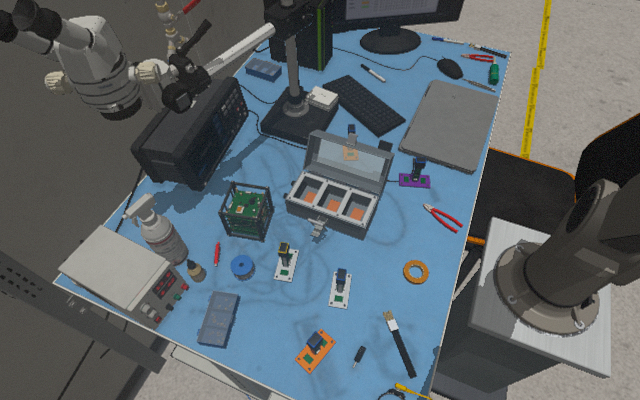

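Run:
```python
from h import *
S=np.load('pics/side0.npz');T=np.load('pics/top0.npz')
W=cloud('top',T['d'])
for p in [(276,193),(272,248),(214,250),(438,196),(426,278),(305,134)]: print(p,W[p[1],p[0]].round(3))
# heights in enclosure region
a=cv2.resize(S['im'][225:315,200:400],None,fx=4,fy=4,interpolation=cv2.INTER_CUBIC)
b=cv2.resize(T['im'][145:260,245:445],None,fx=4,fy=4,interpolation=cv2.INTER_CUBIC)[:,:800]
cv2.imwrite('pics/c1.png',a[:,:,::-1]);cv2.imwrite('pics/c2.png',b[:,:,::-1])
# white feet & enclosure white rim in top view
im=T['im'].astype(int); 
wh=(im.min(2)>170)
for name,box in dict(far=(255,175,300,212),near=(250,230,296,268)).items():
    x0,y0,x1,y1=box
    m=np.zeros(wh.shape,bool);m[y0:y1,x0:x1]=True
    w=W[m]; f=w[(w[:,2]>.003)&(w[:,2]<.012)]; g=w[(w[:,2]>.085)&(w[:,2]<.105)]
    r=cv2.minAreaRect((f[:,:2]*1000).astype(np.float32)); print(name,'foot',r,len(f),'z',np.median(f[:,2])); 
    if len(g): print(' grip',cv2.minAreaRect((g[:,:2]*1000).astype(np.float32)),len(g))
m=np.zeros(wh.shape,bool);m[155:260,322:380]=True
for lo,hi in((.0625,.075),(.01,.022)):
    w=W[m&(W[...,2]>lo)&(W[...,2]<hi)]; print(lo,cv2.minAreaRect((w[:,:2]*1000).astype(np.float32)),len(w),np.median(w[:,2]))
m[:]=False;m[145:260,372:432]=True
w=W[m&(W[...,2]>.1)]; print('lid',np.nanmin(w,0),np.nanmax(w,0))
print('tab',W[240,424],'latch');
for v in range(196,218,3): print([tuple((W[v,u]*1000).round().astype(int)) if np.isfinite(W[v,u,0]) else None for u in range(304,330,4)])
```

```text
(276, 193) [0.604 0.192 0.053]
(272, 248) [0.463 0.195 0.096]
(214, 250) [0.459 0.353 0.032]
(438, 196) [ 0.596 -0.229  0.042]
(426, 278) [ 0.389 -0.181  0.069]
(305, 134) [0.751 0.116 0.086]
far foot ((612.400146484375, 194.9086151123047), (101.34478759765625, 117.2493667602539), 2.2731456756591797) 478 z 0.00623433714549137
 grip ((611.4736938476562, 196.7632598876953), (21.346960067749023, 28.232154846191406), 13.541296005249023) 104
near foot ((463.4918212890625, 205.03671264648438), (96.0122299194336, 120.14838409423828), 1.3127779960632324) 530 z 0.005989709982436968
 grip ((460.8739013671875, 206.98779296875), (20.284687042236328, 28.4888973236084), 13.59567928314209) 107
0.0625 ((566.8069458007812, -7.5389556884765625), (131.28811645507812, 228.07965087890625), 89.53318786621094) 2414 0.06854488085859986
0.01 ((568.05712890625, -2.45989990234375), (82.13734436035156, 194.67726135253906), 89.56537628173828) 1764 0.014242873186826389
lid [ 0.45265277 -0.16598661  0.1000149 ] [ 0.67951598 -0.0716764   0.17742838]
tab [ 0.47966889 -0.15732924  0.15255852] latch
[(np.int64(604), n
[... 1818 characters left out ...]
.int64(68), np.int64(55)), (np.int64(556), np.int64(58), np.int64(67))]
[(np.int64(555), np.int64(122), np.int64(-1)), (np.int64(555), np.int64(111), np.int64(0)), (np.int64(554), np.int64(100), np.int64(3)), (np.int64(549), np.int64(89), np.int64(59)), (np.int64(554), np.int64(78), np.int64(1)), (np.int64(554), np.int64(68), np.int64(0)), (np.int64(548), np.int64(58), np.int64(65))]
[(np.int64(547), np.int64(122), np.int64(0)), (np.int64(547), np.int64(111), np.int64(-2)), (np.int64(546), np.int64(100), np.int64(0)), (np.int64(546), np.int64(89), np.int64(3)), (np.int64(546), np.int64(78), np.int64(1)), (np.int64(546), np.int64(68), np.int64(0)), (np.int64(541), np.int64(58), np.int64(64))]
```

View pics/c1.png

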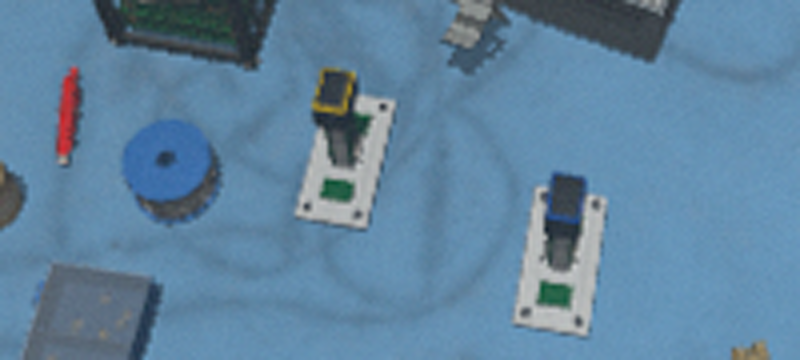

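View pics/c2.png

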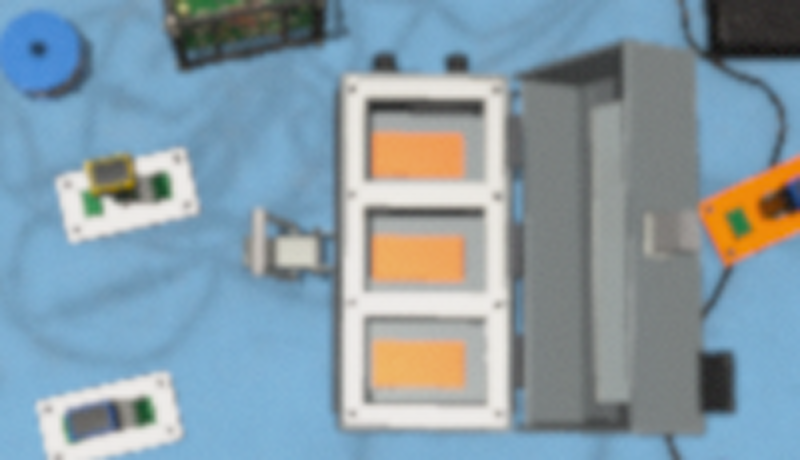

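Top view: white-footed yellow-band card at (276,193) and blue-band card at (272,248) are the real ones (crop confirms the white feet and the yellow and blue bands). The orange (214,250), (438,196) and purple (426,278) ones are look-alikes. No red card is present. The enclosure is at (350,207), the latch bar at (316,207), and the lid is open to the right with its tab at (424,240).

Run:
```python
from h import *
T=np.load('pics/top0.npz');W=cloud('top',T['d']);im=T['im'].astype(int)
m=np.zeros(im.shape[:2],bool);m[155:262,322:376]=True
k=m&(im.min(2)>150)&(W[...,2]>.06)&(W[...,2]<.078)
w=W[k];print('deck',cv2.minAreaRect((w[:,:2]*1000).astype(np.float32)),len(w),np.median(w[:,2]))
a=((W[...,1]-W[...,2]*0)); 
# dark holes centroids: floor pts orange
o=m&(im[...,0]>200)&(im[...,2]<130); n,l,s,c=cv2.connectedComponentsWithStats(o.astype(np.uint8))
for i in range(1,n):
    if s[i,4]>50:
        q=W[l==i]; print('orange',s[i],np.nanmedian(q,0),np.nanmin(q,0),np.nanmax(q,0))
from scipy.spatial.transform import Rotation as R
print(R.from_rotvec(get_obs()['orientation']).as_matrix().round(3))
# collision model of insertion
from cv2 import rotatedRectangleIntersection
from itertools import product
def rects(u,z,th):
    s,c=np.sin(th),np.cos(th);f=np.array([u,z]);a=np.array([s,c])
    def r(h0,h1,w): return (tuple(map(float,f+a*(h0+h1)/2)),(float(w),float(h1-h0)),float(-np.degrees(th)))
    return [r(0,6,90),r(6,68,18),r(68,98,28),r(62,150,26),r(135,200,86)]
obs=[((-100,67.5),(122,3),0),((100,67.5),(122,3),0),((-75,40),(50,52),0),((75,40),(50,52),0),((0,4),(140,20),0)]
def gap(u,z,th):
    R_=rects(u,z,th); g=99
    P=[cv2.boxPoints(x) for x in R_];Q=[cv2.boxPoints(((float(a),float(b)),(float(c),float(d)),float(e))) for (a,b),(c,d),e in obs]
    for p,q in product(P,Q):
        hit=cv2.intersectConvexConvex(p.astype(np.float32),q.astype(np.float32))[0]>0
        d=min([abs(cv2.pointPolygonTest(q.astype(np.float32),tuple(map(float,x)),True)) for x in p]+[abs(cv2.pointPolygonTest(p.astype(np.float32),tuple(map(float,x)),True)) for x in q])
        g=min(g,-d if hit else d)
    return g
for th in (45,42,40,38,35,32,30,27,24,20,15,12,10,8,5,2,0):
    for z in ([110,90,70,60,50] if th in(42,40) else [])+[None]:
        t=np.radians(th); best=max((gap(u,zz,t),u,zz) for u in np.arange(-10,14,1.) for zz in ([z] if z else [14+45*np.sin(t)+d for d in(2,4,7,10)]))
        print(th,best)
```

```text
deck ((566.1337280273438, 0.4389839172363281), (105.43194580078125, 226.4512481689453), 89.5424575805664) 1657 0.06887875701384436
orange [338 178  23  11 233] [6.36211140e-01 4.85410731e-05 1.42580512e-02] [ 0.62235993 -0.02998254  0.00973015] [0.65071972 0.02968094 0.02041151]
orange [338 204  23  11 244] [0.56605389 0.00093127 0.01462337] [ 0.55249267 -0.02865948  0.00935484] [0.57969755 0.03050405 0.01901578]
orange [339 231  22  11 222] [ 4.94683417e-01 -2.72842673e-04  1.45090183e-02] [ 0.48121388 -0.02738708  0.00568655] [0.50803469 0.02859739 0.01988484]
[[-0.965  0.264 -0.   ]
 [ 0.264  0.965 -0.002]
 [-0.    -0.002 -1.   ]]
45 (10.0, np.float64(-2.0), np.float64(55.81980515339464))
42 (18.84845349139731, np.float64(-10.0), 110)
42 (11.661309897980278, np.float64(-10.0), 90)
42 (20.817063354769598, np.float64(-9.0), 70)
42 (15.889122009277344, np.float64(-4.0), 60)
42 (5.889122009277344, np.float64(1.0), 50)
42 (10.0, np.float64(0.0), np.float64(54.11087728614862))
40 (18.890469013806133, np.float64(-10.0), 110)
40 (10.676350069030013, np.float64(-10.0), 90)
40 (20.049673862
[... 395 characters left out ...]
4453, np.float64(4.0), np.float64(46.5))
27 (4.0, np.float64(3.0), np.float64(38.429572488279604))
24 (4.0, np.float64(2.0), np.float64(36.30314893841101))
20 (6.661712646484375, np.float64(-1.0), np.float64(36.39090644965509))
15 (5.533336639404297, np.float64(-1.0), np.float64(35.64685702961343))
12 (4.983356475830078, np.float64(-1.0), np.float64(33.35602608679917))
10 (4.683650970458984, np.float64(-1.0), np.float64(31.814167995011864))
8 (4.602901458740234, np.float64(0.0), np.float64(30.262789543202945))
5 (4.648303985595703, np.float64(0.0), np.float64(27.922008423644616))
2 (4.818016052246094, np.float64(0.0), np.float64(25.570477351612546))
0 (5.0, np.float64(0.0), np.float64(24.0))
```

```bash
python3 -m pendant '{"translation":[[2,-2,0],[4,-4,0],[5.5,-5.5,0],[7,-7,0],[8.5,-8.5,0],[10,-10,0],[11.5,-12,0],[13,-13.5,0],[14.5,-15,0],[16,-16.5,0],[17.3,-18.1,-0.5],[17.3,-18.1,-0.5]],"delta_rot":[[0,0,-1],[0,0,-2],[0,0,-3],[0,0,-4],[0,0,-5],[0,0,-6],[0,0,-7.5],[0,0,-9],[0,0,-10.5],[0,0,-12],[0,0,-12.25],[0,0,-12.25]]}' 1 30
python3 - <<'E'
from h import *
o=get_obs();print(o['clock'],o['tcp_pos'],o['joints'].round(2) if hasattr(o['joints'],'round') else o['joints'])
im,d=snap('wrist','w1.png')
from scipy.spatial.transform import Rotation as R
print(R.from_rotvec(o['orientation']).as_matrix().round(3))
im,d=snap('top','t1.png');W=cloud('top',d)
for n,(x0,y0,x1,y1) in dict(far=(255,175,300,212),near=(250,230,296,268)).items():
    w=W[y0:y1,x0:x1].reshape(-1,3);g=w[(w[:,2]>.085)&(w[:,2]<.105)];print(n,len(g),len(g) and cv2.minAreaRect((g[:,:2]*1000).astype(np.float32)))
W=cloud('wrist',np.load('pics/w1.npz')['d']).reshape(-1,3)
k=(np.abs(W[:,0]-.611)<.06)&(np.abs(W[:,1]-.197)<.06)&(W[:,2]>.09)&(W[:,2]<.102);g=W[k]
print(len(g),len(g) and cv2.minAreaRect((g[:,:2]*1000).astype(np.float32)))
E
```

```text
clock: 1.6
tcp_pos: [0.6121, 0.1927, 0.2176]
orientation: [1.954, 2.457, -0.005]
contact_force: [-0.1, 0.5, -0.2]
grip_width: 0.0851
gripper_force: 0.0
1.6 [0.61214388 0.19269273 0.21760034] [-0.71  0.46  0.42  1.67 -0.2   1.05  0.  ]
[[-0.225  0.974 -0.001]
 [ 0.974  0.225 -0.004]
 [-0.004 -0.001 -1.   ]]
far 61 ((612.5323486328125, 192.2725830078125), (20.114429473876953, 18.82337760925293), 12.493412971496582)
near 0 0
696 ((606.5354614257812, 201.05291748046875), (19.664506912231445, 27.385698318481445), 13.849489212036133)
```

View pics/w1.png

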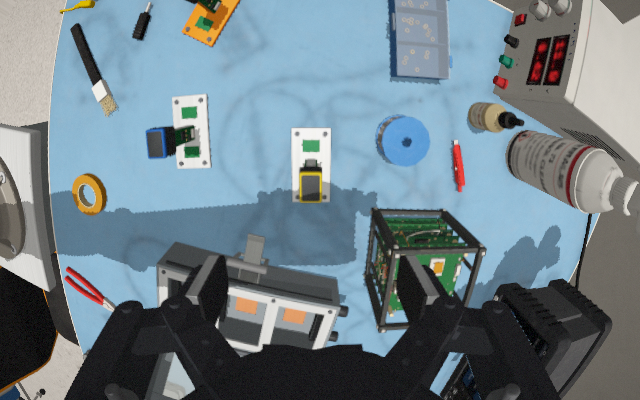

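The wrist view shows the yellow card upright at (311,178), between and ahead of the fingers. The wrist and top estimates differ by 6 mm, so I'll check against the deck and the side camera.

Run:
```python
from h import *
Z=np.load('pics/w1.npz');W=cloud('wrist',Z['d']);im=Z['im'].astype(int)
k=(im.min(2)>140)&(np.abs(W[...,2]-.069)<.008)&(np.abs(W[...,1])<.08)&(np.abs(W[...,0]-.56)<.16)
w=W[k];print('wrist deck',len(w),w.min(0),w.max(0),np.median(w[:,2]))
Z=np.load('pics/w1.npz')
k=(np.abs(W[...,0]-.611)<.06)&(np.abs(W[...,1]-.197)<.07)
f=W[k&(im.min(2)>150)&(np.abs(W[...,2]-.006)<.008)];print('wrist foot',cv2.minAreaRect((f[:,:2]*1000).astype(np.float32)),np.median(f[:,2]))
for nm,c in(('side',(.611,.197)),('side',(.461,.207)),('top',(.461,.207)),('top',(.611,.197))):
    Z=np.load('pics/%s0.npz'%nm);W=cloud(nm,Z['d']);im=Z['im'].astype(int)
    b=(np.abs(W[...,0]-c[0])<.06)&(np.abs(W[...,1]-c[1])<.07)
    g=W[b&(W[...,2]>.093)&(W[...,2]<.104)];f=W[b&(im.min(2)>150)&(np.abs(W[...,2]-.006)<.008)]
    print(nm,c,'grip',cv2.minAreaRect((g[:,:2]*1000).astype(np.float32)),'foot',cv2.minAreaRect((f[:,:2]*1000).astype(np.float32)))
Z=np.load('pics/side0.npz');W=cloud('side',Z['d']);im=Z['im'].astype(int)
k=(im.min(2)>140)&(np.abs(W[...,2]-.069)<.006)&(np.abs(W[...,1])<.065)&(np.abs(W[...,0]-.56)<.16)
print('side deck',cv2.minAreaRect((W[k][:,:2]*1000).astype(np.float32)))
```

```text
wrist deck 2580 [ 0.44844051 -0.04800635  0.06622754] [0.67622971 0.05899628 0.0720313 ] 0.06903674218493282
wrist foot ((604.4964599609375, 206.17401123046875), (103.22236633300781, 111.427490234375), 86.3210220336914) 0.006322993270992528
side (0.611, 0.197) grip ((608.5281372070312, 195.574462890625), (20.221893310546875, 27.89246940612793), 13.392460823059082) foot ((609.0477294921875, 194.6839599609375), (44.462791442871094, 89.6343002319336), 13.055194854736328)
side (0.461, 0.207) grip ((457.3643798828125, 205.01026916503906), (19.917293548583984, 28.69998550415039), 11.880762100219727) foot ((457.8294982910156, 204.8823699951172), (44.56343460083008, 88.39448547363281), 12.926365852355957)
top (0.461, 0.207) grip ((461.06060791015625, 207.01535034179688), (19.909656524658203, 28.512880325317383), 13.857613563537598) foot ((459.99810791015625, 207.83065795898438), (49.92207336425781, 94.1326675415039), 12.88149356842041)
top (0.611, 0.197) grip ((611.8089599609375, 196.87815856933594), (20.641136169433594, 28.165782928466797), 13.541296005249023) foot ((611.1936645507812, 197.098876953125), (49.09609603881836, 92.74217987060547), 13.973235130310059)
side deck ((564.6742553710938, -1.2807235717773438), (103.1357192993164, 220.8777618408203), 89.96770477294922)
```

```bash
python3 -m pendant '{"translation":[[-0.05,-0.08,-1.5],[-0.05,-0.08,-3],[-0.05,-0.08,-4.5],[-0.05,-0.08,-5.6],[-0.05,-0.08,-6.15],[-0.05,-0.08,-6.15],[-0.05,-0.08,-6.15]],"delta_rot":[[0,0,0],[0,0,0],[0,0,0],[0,0,0],[0,0,0],[0,0,0],[0,0,0]]}' 1 && python3 -m pendant '{"translation":[[0,0,0],[0,0,0],[0,0,0],[0,0,0],[0,0,0],[0,0,0]],"delta_rot":[[0,0,0],[0,0,0],[0,0,0],[0,0,0],[0,0,0],[0,0,0]]}' 0 40
python3 - <<'E'
from h import *
o=get_obs();print(o['gripper_force'])
from scipy.spatial.transform import Rotation as R
print(R.from_rotvec(o['orientation']).as_matrix().round(3))
E
```

```text
clock: 2.58
tcp_pos: [0.61, 0.1973, 0.0664]
orientation: [1.945, 2.466, 0.003]
contact_force: [0.5, -0.2, -0.0]
grip_width: 0.0855
gripper_force: 0.0
clock: 3.32
tcp_pos: [0.6095, 0.1967, 0.0653]
orientation: [1.946, 2.466, 0.001]
contact_force: [1.2, -0.1, 2.2]
grip_width: 0.0198
gripper_force: 41.1
41.09230399131775
[[-0.233  0.973  0.001]
 [ 0.973  0.233  0.   ]
 [ 0.     0.001 -1.   ]]
```

```bash
python3 -m pendant '{"translation":[[0,0,1],[0,0,2],[0.3,0,3],[0.7,0,4],[1.02,0,4.4],[1.02,0,4.4],[1.02,0,4.4]],"delta_rot":[[0,0,0],[0,0,-0.5],[0,0,-1.2],[0,0,-2],[0,0,-2.7],[0,0,-2.7],[0,0,-2.7]]}' && python3 -m pendant '{"translation":[[0,-0.5,0.2],[0,-1.2,0.2],[0,-2.2,0.2],[0,-3.3,0.2],[0,-4.4,0.1],[0,-5.5,0],[0,-6.1,-0.1],[0,-6.53,-0.2],[0,-6.53,-0.2],[0,-6.53,-0.2],[0,-6.53,-0.2],[0,-6.53,-0.2]],"delta_rot":[[-1,0,0],[-2,0,0],[-3.2,0,0],[-4.4,0,0],[-5.6,0,0],[-6.8,0,0],[-7.6,0,0],[-8,0,0],[-8,0,0],[-8,0,0],[-8,0,0],[-8,0,0]]}'
cat > st.py <<'E'
from h import *
import sys
from scipy.spatial.transform import Rotation as R
H=float(sys.argv[1]);o=get_obs();M=R.from_rotvec(o['orientation']).as_matrix();p=np.array(o['tcp_pos'])
F=p+H*M[:,2];print('q',np.round(o['joints'],2));print('F mm',(F*1000).round(1),'u',round(F[1]*1000-.5,1),'theta',round(np.degrees(np.arctan2(-M[1,2],-M[2,2])),1),'leanx',round(np.degrees(np.arcsin(M[0,2])),2),'yaw',round(np.degrees(np.arctan2(M[1,1],M[0,1])),2),'f',np.round(o['contact_force'],1),'gf',round(o['gripper_force'],1))
E
python3 st.py 0.0653
```

```text
clock: 4.2
tcp_pos: [0.6337, 0.1965, 0.1739]
orientation: [-2.22, -2.221, 0.003]
contact_force: [-0.5, 1.0, -1.6]
grip_width: 0.0193
gripper_force: 40.6
clock: 5.7
tcp_pos: [0.6349, 0.0335, 0.1704]
orientation: [1.818, 1.816, -0.66]
contact_force: [-0.3, 0.6, -0.8]
grip_width: 0.0196
gripper_force: 40.6
q [-0.94  0.75  0.74  1.69  0.21  1.09 -0.42]
F mm [634.9  -8.4 120.3] u -8.9 theta 39.9 leanx 0.03 yaw -0.03 f [-0.3  0.6 -0.8] gf 40.6
```

Run:
```python
from h import *
im,d=snap('side','s2.png')
cv2.imwrite('pics/s2c.png',cv2.resize(im[110:260,240:420],None,fx=4,fy=4)[:,:,::-1])
```

```text
(no output)
```

View pics/s2c.png

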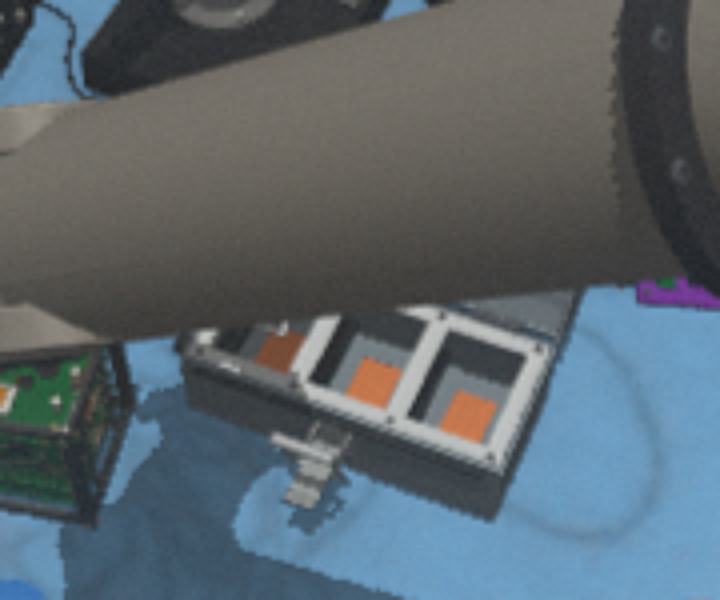

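```bash
python3 -m pendant '{"translation":[[0,0,-0.7],[0,0,-1.4],[0,0,-2],[0.0,0.2,-2.4],[0,0.36,-2.69],[0,0.36,-2.69],[0,0.36,-2.69]],"delta_rot":[[0,0,0],[0,0,0],[0,0,0],[0,0,0],[0,0,0],[0,0,0],[0,0,0]]}' && python3 st.py 0.0653
```

```text
clock: 6.62
tcp_pos: [0.635, 0.0423, 0.1033]
orientation: [1.817, 1.816, -0.66]
contact_force: [0.2, 0.4, -1.1]
grip_width: 0.0191
gripper_force: 40.6
q [-0.93  0.84  0.7   1.7   0.18  1.   -0.46]
F mm [6.351e+02 3.000e-01 5.330e+01] u -0.2 theta 40.0 leanx 0.03 yaw -0.03 f [ 0.2  0.4 -1.1] gf 40.6
```

```bash
python3 -m pendant '{"translation":[[0,-0.10,0.02],[0,-0.22,0],[0,-0.3,-0.15],[0,-0.38,-0.26],[0,-0.46,-0.27],[0,-0.54,-0.28],[0,-0.54,-0.28]],"delta_rot":[[1,0,0],[2,0,0],[2.3,0,0],[2.6,0,0],[2.9,0,0],[3.2,0,0],[3.2,0,0]]}' && python3 st.py 0.0653
```

```text
clock: 7.5
tcp_pos: [0.6347, 0.028, 0.0961]
orientation: [1.992, 1.988, -0.423]
contact_force: [-0.8, -0.5, -0.8]
grip_width: 0.0197
gripper_force: 40.6
q [-0.75  0.7   0.59  1.76  0.05  0.88 -0.29]
F mm [634.7   1.4  36.4] u 0.9 theta 24.0 leanx -0.01 yaw -0.11 f [-0.8 -0.5 -0.8] gf 40.6
```

```bash
python3 -m pendant '{"translation":[[0,-0.29,0.05],[0,-0.46,0.04],[0,-0.64,0.03],[0,-0.92,-0.12],[0,-1.14,-0.27],[0,-1.14,-0.45],[0,-1.14,-0.55],[0,-1.14,-0.62],[0,-1.14,-0.62]],"delta_rot":[[0.8,0,0],[1.6,0,0],[2.4,0,0],[3.8,0,0],[4.8,0,0],[4.8,0,0],[4.8,0,0],[4.8,0,0],[4.8,0,0]]}' && python3 st.py 0.0653
```

```text
clock: 8.62
tcp_pos: [0.6346, 0.002, 0.0799]
orientation: [-2.219, -2.223, 0.001]
contact_force: [-0.4, 0.3, -1.7]
grip_width: 0.0196
gripper_force: 40.7
q [-0.34  0.6   0.33  1.79 -0.26  0.79  0.12]
F mm [634.5   1.9  14.6] u 1.4 theta 0.0 leanx -0.04 yaw 0.11 f [-0.4  0.3 -1.7] gf 40.7
```

```bash
python3 -m pendant '{"translation":[[0,0,0],[0,0,0],[0,0,0],[0,0,1.2],[0,0,2.4],[0,0,4],[0,0,5.5],[-1.5,2,6],[-3,4,6],[-3,6,6],[-3,8,6],[-3,8,6]],"delta_rot":[[0,0,0],[0,0,0],[0,0,0],[0,0,0],[0,0,0],[0,0,0],[0,0,0],[0,0,0],[0,0,0],[0,0,0],[0,0,0],[0,0,0]]}' 0.6
cat > blk.py <<'E'
from h import *
import sys
# print grip-top rects (z .085-.12) near given xy in each cam
def near(W,c,lo,hi,r=.05):
    g=W[(np.hypot(W[...,0]-c[0],W[...,1]-c[1])<r)&(W[...,2]>lo)&(W[...,2]<hi)]
    return (len(g),cv2.minAreaRect((g[:,:2]*1000).astype(np.float32)) if len(g)>5 else None, np.median(g[:,2]) if len(g) else 0)
k=sys.argv[1]
for n in('top','side'):
    im,d=snap(n,n+k+'.png');W=cloud(n,d)
    print(n,'blue',near(W,(.46,.206),.09,.104),'\n  slot3',near(W,(.635,.0),.105,.12,.04),'\n slot1',near(W,(.495,.0),.105,.12,.04))
E
python3 blk.py A
```

```text
clock: 10.12
tcp_pos: [0.5586, 0.206, 0.2302]
orientation: [-2.212, -2.228, -0.002]
contact_force: [-0.4, -0.8, -0.2]
grip_width: 0.0513
gripper_force: 0.0
top blue (0, None, 0) 
  slot3 (91, ((636.6514282226562, 2.407628059387207), (24.85223960876465, 20.79198455810547), 89.787841796875), np.float64(0.11145302746996967)) 
 slot1 (0, None, 0)
side blue (112, ((457.3237609863281, 205.2439422607422), (19.94965362548828, 29.000431060791016), 12.514036178588867), np.float64(0.09743569738224866)) 
  slot3 (0, None, 0) 
 slot1 (0, None, 0)
```

```bash
python3 -m pendant '{"translation":[[-2,0,0],[-4,0,0],[-4,0,-2],[-4,0,-3],[-4,0,-3],[-4,0,-3]],"delta_rot":[[0,0,1],[0,0,2],[0,0,2.55],[0,0,2.55],[0,0,2.55],[0,0,2.55]]}' 1; python3 st.py .0653
```

```text
clock: 10.98
tcp_pos: [0.4608, 0.1997, 0.1564]
orientation: [1.964, 2.451, 0.002]
contact_force: [0.2, 0.6, 0.2]
grip_width: 0.0855
gripper_force: 0.0
q [-0.76  0.29  0.27  2.05 -0.1   0.81 -0.21]
F mm [460.9 199.7  91.1] u 199.2 theta -0.0 leanx 0.08 yaw 12.6 f [0.2 0.6 0.2] gf 0.0
```

```bash
python3 -m pendant '{"translation":[[-0.1,0.24,-1.2],[-0.1,0.24,-2.4],[-0.1,0.24,-3.3],[-0.1,0.24,-3.64],[-0.1,0.24,-3.64],[-0.1,0.24,-3.64]],"delta_rot":[[0,0,0],[0,0,0],[0,0,0],[0,0,0],[0,0,0],[0,0,0]]}' 1 && python3 -m pendant '{"translation":[[0,0,0],[0,0,0],[0,0,0],[0,0,0],[0,0,0],[0,0,0]],"delta_rot":[[0,0,0],[0,0,0],[0,0,0],[0,0,0],[0,0,0],[0,0,0]]}' 0 40; python3 st.py .0653
```

```text
clock: 11.72
tcp_pos: [0.4581, 0.2067, 0.0654]
orientation: [1.962, 2.453, 0.003]
contact_force: [-0.3, 1.4, -0.5]
grip_width: 0.0852
gripper_force: 0.0
clock: 12.48
tcp_pos: [0.4573, 0.2065, 0.0644]
orientation: [1.962, 2.454, 0.0]
contact_force: [0.4, 0.3, 0.7]
grip_width: 0.0192
gripper_force: 45.2
q [-0.73  0.44  0.22  2.11 -0.17  0.61 -0.17]
F mm [457.3 206.5  -0.9] u 206.0 theta -0.0 leanx 0.01 yaw 12.72 f [0.4 0.3 0.7] gf 45.2
```

```bash
python3 -m pendant '{"translation":[[0,0,1],[0,0,2],[0.4,0,3],[0.9,0,4],[1.47,0,4.4],[1.47,0,4.4],[1.47,0,4.4]],"delta_rot":[[0,0,0],[0,0,-0.5],[0,0,-1.2],[0,0,-2],[0,0,-2.54],[0,0,-2.54],[0,0,-2.54]]}' && python3 -m pendant '{"translation":[[0,-0.5,0.2],[0,-1.2,0.2],[0,-2.2,0.2],[0,-3.3,0.2],[0,-4.4,0.1],[0,-5.5,0],[0,-6.3,-0.1],[0,-6.94,-0.2],[0,-6.94,-0.2],[0,-6.94,-0.2],[0,-6.94,-0.2],[0,-6.94,-0.2]],"delta_rot":[[-1,0,0],[-2,0,0],[-3.2,0,0],[-4.4,0,0],[-5.6,0,0],[-6.8,0,0],[-7.6,0,0],[-8,0,0],[-8,0,0],[-8,0,0],[-8,0,0],[-8,0,0]]}'
python3 st.py 0.0645
```

```text
clock: 13.35
tcp_pos: [0.4928, 0.206, 0.173]
orientation: [-2.22, -2.222, 0.004]
contact_force: [-1.2, 0.0, -0.9]
grip_width: 0.0192
gripper_force: 44.9
clock: 14.85
tcp_pos: [0.4942, 0.0332, 0.1695]
orientation: [1.817, 1.818, -0.66]
contact_force: [-0.3, 0.2, -0.9]
grip_width: 0.0194
gripper_force: 44.9
q [-0.98  0.5   0.54  2.    0.42  1.08 -0.73]
F mm [494.2  -8.2 120.1] u -8.7 theta 39.9 leanx 0.03 yaw 0.02 f [-0.3  0.2 -0.9] gf 44.9
```

```bash
python3 -m pendant '{"translation":[[0,0,-0.7],[0,0,-1.4],[0,0,-2],[0.0,0.2,-2.4],[0,0.36,-2.69],[0,0.36,-2.69],[0,0.36,-2.69]],"delta_rot":[[0,0,0],[0,0,0],[0,0,0],[0,0,0],[0,0,0],[0,0,0],[0,0,0]]}' && python3 st.py 0.0645
```

```text
clock: 15.72
tcp_pos: [0.4942, 0.0419, 0.1024]
orientation: [1.817, 1.817, -0.661]
contact_force: [0.4, -0.4, -0.7]
grip_width: 0.0195
gripper_force: 44.8
q [-0.97  0.62  0.5   2.02  0.39  0.96 -0.79]
F mm [4.942e+02 4.000e-01 5.300e+01] u -0.1 theta 40.0 leanx 0.02 yaw 0.01 f [ 0.4 -0.4 -0.7] gf 44.8
```

```bash
python3 -m pendant '{"translation":[[0,-0.10,0.02],[0,-0.22,0],[0,-0.3,-0.15],[0,-0.38,-0.26],[0,-0.46,-0.27],[0,-0.54,-0.28],[0,-0.54,-0.28]],"delta_rot":[[1,0,0],[2,0,0],[2.3,0,0],[2.6,0,0],[2.9,0,0],[3.2,0,0],[3.2,0,0]]}' && python3 st.py 0.0645
```

```text
clock: 16.6
tcp_pos: [0.4939, 0.0277, 0.0952]
orientation: [1.992, 1.99, -0.423]
contact_force: [0.2, 0.4, -0.6]
grip_width: 0.0194
gripper_force: 44.9
q [-0.78  0.49  0.43  2.08  0.27  0.79 -0.58]
F mm [493.8   1.5  36.2] u 1.0 theta 24.0 leanx -0.03 yaw -0.05 f [ 0.2  0.4 -0.6] gf 44.9
```

```bash
python3 -m pendant '{"translation":[[0,-0.29,0.05],[0,-0.46,0.04],[0,-0.65,0.03],[0,-0.95,-0.12],[0,-1.18,-0.27],[0,-1.18,-0.45],[0,-1.18,-0.55],[0,-1.18,-0.62],[0,-1.18,-0.62]],"delta_rot":[[0.8,0,0],[1.6,0,0],[2.4,0,0],[3.8,0,0],[4.8,0,0],[4.8,0,0],[4.8,0,0],[4.8,0,0],[4.8,0,0]]}' && python3 st.py 0.0645
```

```text
clock: 17.73
tcp_pos: [0.4937, 0.0, 0.0792]
orientation: [-2.218, -2.224, 0.002]
contact_force: [-0.2, -0.5, -1.3]
grip_width: 0.0195
gripper_force: 44.8
q [-0.29  0.4   0.2   2.12 -0.13  0.63  0.  ]
F mm [493.7  -0.   14.7] u -0.5 theta 0.0 leanx -0.04 yaw 0.15 f [-0.2 -0.5 -1.3] gf 44.8
```

```bash
python3 -m pendant '{"translation":[[0,0,0],[0,0,0],[0,0,0],[0,0,1.2],[0,0,2.4],[0,0,4],[0,0,5.5],[0,2,6.5],[0,4,7],[0,6,7],[0,8,7],[0,8,7]],"delta_rot":[[0,0,0],[0,0,0],[0,0,0],[0,0,0],[0,0,0],[0,0,0],[0,0,0],[0,0,0],[0,0,0],[0,0,0],[0,0,0],[0,0,0]]}' 0.6
python3 blk.py B
python3 - <<'E'
from h import *
for n in('top','side'):
    Z=np.load('pics/%sB.npz'%n);W=cloud(n,Z['d']);im=Z['im']
    k=(np.abs(W[...,1]+.157)<.03)&(W[...,0]>.43)&(W[...,0]<.52)&(W[...,2]>.12)&(im.max(2)<80)
    w=W[k];print(n,'tab',len(w),len(w) and (w.min(0).round(3),w.max(0).round(3),np.median(w,0).round(3)))
    k=(np.abs(W[...,0]-.566)<.03)&(W[...,1]>.085)&(W[...,1]<.13)&(W[...,2]>.08)&(W[...,2]<.13)
    w=W[k];print(n,'bar',len(w),len(w) and (w.min(0).round(3),w.max(0).round(3),np.median(w,0).round(3)))
Z=np.load('pics/topB.npz')['im']
cv2.imwrite('pics/tBc.png',cv2.resize(Z[145:265,250:440],None,fx=4,fy=4)[:,:,::-1])
E
```

```text
clock: 19.23
tcp_pos: [0.493, 0.2036, 0.2545]
orientation: [-2.212, -2.229, -0.002]
contact_force: [0.5, -0.4, -0.3]
grip_width: 0.0516
gripper_force: 0.0
top blue (0, None, 0) 
  slot3 (91, ((636.9166870117188, 2.3486528396606445), (24.861642837524414, 21.336149215698242), 88.52983856201172), np.float64(0.11165440314840958)) 
 slot1 (106, ((495.7118225097656, 1.063645362854004), (26.483980178833008, 19.202396392822266), 89.38640594482422), np.float64(0.11166703234871649))
side blue (0, None, 0) 
  slot3 (18, ((640.6387939453125, 6.6837568283081055), (7.885104656219482, 20.132930755615234), 23.918935775756836), np.float64(0.11141165750395297)) 
 slot1 (86, ((491.7047119140625, -0.09740829467773438), (29.98753547668457, 20.088329315185547), 86.75833892822266), np.float64(0.11095341538035039))
top tab 101 (array([ 0.464, -0.163,  0.137]), array([ 0.494, -0.151,  0.159]), array([ 0.48 , -0.157,  0.149]))
top bar 57 (array([0.549, 0.096, 0.08 ]), array([0.587, 0.108, 0.106]), array([0.567, 0.105, 0.102]))
side tab 109 (array([ 0.448, -0.166,  0.136]), array([ 0.495, -0.128,  0.16 ]), array([ 0.478, -0.158,  0.148]))
side bar 21 (array([0.545, 0.097, 0.082]), array([0.557, 0.109, 0.105]), array([0.55 , 0.104, 0.102]))
```

View pics/tBc.png

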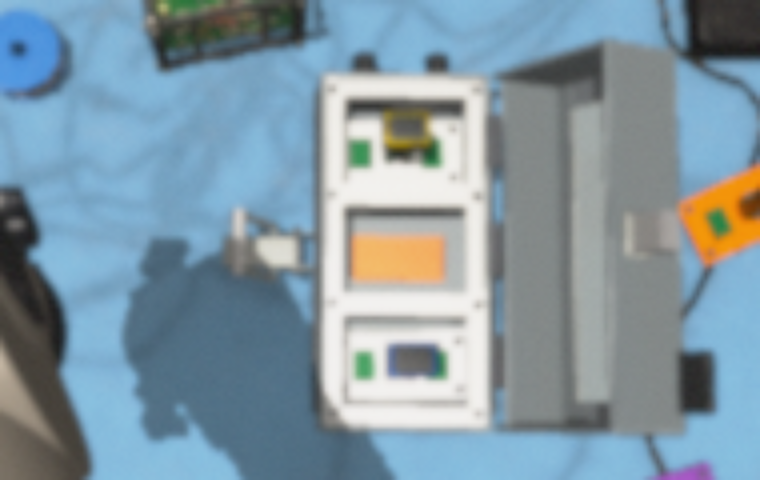

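Both cards are seated flat: yellow is in slot 3 at crop (407,127), blue in slot 1 at (413,360). The lid tab is at (697,380). Next I'll shut the lid, starting behind the tab.

```bash
python3 -m pendant '{"translation":[[0,-1.5,0.5],[-0.2,-3.5,0.5],[-0.56,-5.5,0.5],[-0.56,-7.5,0.5],[-0.56,-9.5,0.5],[-0.56,-11.5,0.5],[-0.56,-13.5,0.5],[-0.56,-15.5,0.5],[-0.56,-16.6,0],[-0.56,-16.6,-0.5],[-0.56,-16.6,-0.5],[-0.56,-16.6,-0.5]],"delta_rot":[[0,0,0],[0,0,0],[0,0,0],[0,0,0],[0,0,0],[0,0,0],[0,0,0],[0,0,0],[0,0,0],[0,0,0],[0,0,0],[0,0,0]]}' 0; python3 st.py 0
```

```text
clock: 20.82
tcp_pos: [0.48, -0.2152, 0.2423]
orientation: [-2.22, -2.223, -0.001]
contact_force: [-0.3, 1.2, -0.5]
grip_width: -0.0
gripper_force: 0.0
q [-0.06  0.23  0.43  1.92 -0.11  1.02  0.42]
F mm [ 480.  -215.2  242.3] u -215.7 theta -0.0 leanx 0.01 yaw 0.09 f [-0.3  1.2 -0.5] gf 0.0
```

```bash
python3 -m pendant '{"translation":[[0,0,-1.5],[0,0,-3],[0,0,-4.1],[0,0,-4.1],[0,0.8,-4.1],[0,1.44,-4.1],[0,2.0,-3.6],[0,2.58,-3.1],[0,3.15,-2.7],[0,3.72,-2.3],[0,3.72,-2.3]],"delta_rot":[[0,0,0],[0,0,0],[0,0,0],[0,0,0],[0,0,0],[0,0,0],[0,0,0],[0,0,0],[0,0,0],[0,0,0],[0,0,0]]}' 0; python3 st.py 0
```

```text
clock: 22.2
tcp_pos: [0.4811, -0.122, 0.1862]
orientation: [2.217, 2.223, 0.004]
contact_force: [-0.7, -0.1, 0.2]
grip_width: 0.0
gripper_force: 0.0
q [-0.21  0.24  0.39  2.05 -0.12  0.87  0.25]
F mm [ 481.1 -122.   186.2] u -122.5 theta -0.0 leanx 0.19 yaw 0.15 f [-0.7 -0.1  0.2] gf 0.0
```

Run:
```python
from h import *
for n in('top','side'):
    im,d=snap(n,n+'C.png')
cv2.imwrite('pics/Cc.png',np.hstack([cv2.resize(np.load('pics/topC.npz')['im'][145:265,300:440],None,fx=3,fy=3),cv2.resize(np.load('pics/sideC.npz')['im'][120:240,280:400],None,fx=3,fy=3)])[:,:,::-1])
```

```text
(no output)
```

View pics/Cc.png

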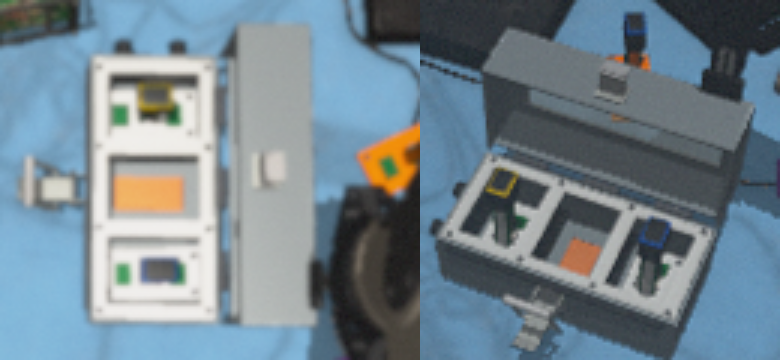

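The lid has come up to about 90° with the finger behind the tab. Continuing the arc.

```bash
python3 -m pendant '{"translation":[[0,0.7,0.35],[0,1.36,0.6],[0,2.16,0.65],[0,2.96,0.58],[0,3.72,0.45],[0,4.48,0.2],[0,5.15,-0.2],[0,5.8,-0.68],[0,6.2,-1.05],[0,6.52,-1.45],[0,6.52,-1.45]],"delta_rot":[[0,0,0],[0,0,0],[0,0,0],[0,0,0],[0,0,0],[0,0,0],[0,0,0],[0,0,0],[0,0,0],[0,0,0],[0,0,0]]}' 0; python3 st.py 0;  python3 -m pendant '{"translation":[[0,0.3,-0.4],[0,0.56,-0.8],[0,0.65,-1],[0,0.65,-1.07],[0,0.65,-1.07],[0,0.65,-1.07]],"delta_rot":[[0,0,0],[0,0,0],[0,0,0],[0,0,0],[0,0,0],[0,0,0]]}' 0; python3 st.py 0
```

```text
clock: 23.68
tcp_pos: [0.479, 0.0401, 0.1472]
orientation: [-2.219, -2.222, 0.004]
contact_force: [0.3, -0.7, -0.2]
grip_width: 0.0003
gripper_force: 0.0
q [-0.46  0.27  0.29  2.11 -0.11  0.78 -0.1 ]
F mm [479.   40.1 147.2] u 39.6 theta 0.0 leanx -0.15 yaw 0.06 f [ 0.3 -0.7 -0.2] gf 0.0
clock: 24.42
tcp_pos: [0.4801, 0.0554, 0.1252]
orientation: [-2.222, -2.219, -0.001]
contact_force: [-16.4, -4.9, 52.0]
grip_width: -0.0003
gripper_force: 25.7
q [-0.47  0.31  0.27  2.12 -0.13  0.73 -0.12]
F mm [480.1  55.4 125.2] u 54.9 theta -0.1 leanx -0.02 yaw -0.08 f [-16.4  -4.9  52. ] gf 25.7
```

```bash
python3 -m pendant '{"translation":[[0,0,0.6],[0,0,2],[0,0,4],[-0.5,2,5],[-1,4,5],[-1.5,6,5],[-1.5,6,5]],"delta_rot":[[0,0,0],[0,0,0],[0,0,0],[0,0,0],[0,0,0],[0,0,0],[0,0,0]]}' 0
python3 - <<'E'
from h import *
for n in('top','side'):
    im,d=snap(n,n+'D.png');W=cloud(n,d)
    k=(np.abs(W[...,0]-.566)<.035)&(W[...,1]>.09)&(W[...,1]<.13)&(W[...,2]>.09)&(W[...,2]<.13)
    w=W[k];print(n,'bar',len(w),len(w) and (w.min(0).round(3),w.max(0).round(3),np.median(w,0).round(4)))
    k=(np.abs(W[...,0]-.566)<.12)&(np.abs(W[...,1])<.09)&(W[...,2]>.117)
    w=W[k];print(n,'lid',len(w),w.min(0).round(3),w.max(0).round(3),np.median(w,0).round(4), cv2.minAreaRect((w[:,:2]*1000).astype(np.float32)))
    k=(np.abs(W[...,0]-.566)<.02)&(W[...,1]>.058)&(W[...,1]<.085)&(W[...,2]>.07)&(W[...,2]<.117)
    w=W[k];print(n,'keeper',len(w),len(w) and (w.min(0).round(3),w.max(0).round(3),np.median(w,0).round(4)))
a=cv2.resize(np.load('pics/topD.npz')['im'][160:260,290:400],None,fx=3.6,fy=3.6);b=cv2.resize(np.load('pics/sideD.npz')['im'][150:250,280:390],None,fx=3.6,fy=3.6)
cv2.imwrite('pics/Dc.png',np.hstack([a,b])[:,:,::-1])
E
```

```text
clock: 25.3
tcp_pos: [0.4408, 0.2107, 0.2462]
orientation: [-2.212, -2.229, -0.001]
contact_force: [-0.3, -1.3, 0.7]
grip_width: -0.0002
gripper_force: 0.0
top bar 50 (array([0.55 , 0.1  , 0.092]), array([0.586, 0.108, 0.106]), array([0.5689, 0.105 , 0.1028]))
top lid 4505 [ 0.453 -0.053  0.12 ] [0.681 0.079 0.131] [0.5591 0.0036 0.1256] ((566.7954711914062, 12.000785827636719), (129.39120483398438, 229.03253173828125), 88.41753387451172)
top keeper 90 (array([0.556, 0.059, 0.086]), array([0.578, 0.081, 0.102]), array([0.5675, 0.0685, 0.0939]))
side bar 55 (array([0.544, 0.1  , 0.092]), array([0.585, 0.108, 0.106]), array([0.5638, 0.1051, 0.1021]))
side lid 1610 [ 0.539 -0.056  0.117] [0.678 0.055 0.13 ] [0.6164 0.0092 0.1255] ((608.6039428710938, -0.000682830810546875), (110.80823516845703, 138.773681640625), 89.8264389038086)
side keeper 35 (array([0.564, 0.059, 0.084]), array([0.574, 0.08 , 0.1  ]), array([0.5699, 0.07  , 0.0934]))
```

View pics/Dc.png

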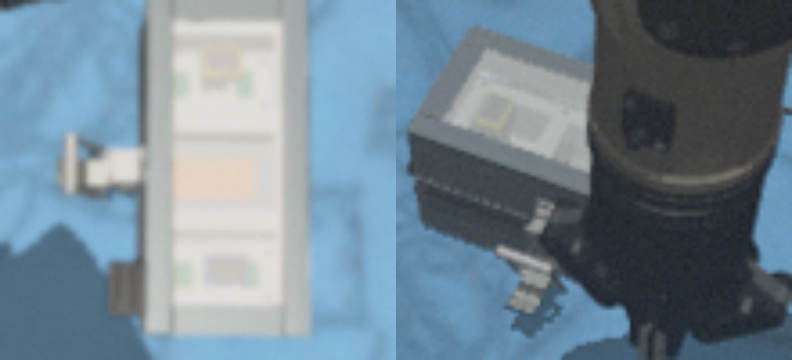

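The lid is shut; the bar is at crop (70,163) and the keeper at (125,160). Moving over the bar.

```bash
python3 -m pendant '{"translation":[[1.2,-1,0],[2.5,-2,0],[4,-3.2,0],[5,-4.15,-0.5],[5,-4.15,-2],[5,-4.15,-3.5],[5,-4.15,-3.5],[5,-4.15,-3.5]],"delta_rot":[[0,0,0],[0,0,0],[0,0,0],[0,0,0],[0,0,0],[0,0,0],[0,0,0],[0,0,0]]}' 0.85 20; python3 st.py 0
```

```text
clock: 26.4
tcp_pos: [0.5683, 0.1015, 0.1603]
orientation: [2.222, 2.219, 0.002]
contact_force: [0.5, 0.0, 0.7]
grip_width: 0.0723
gripper_force: 0.0
q [-0.49  0.4   0.26  1.88 -0.13  0.88 -0.16]
F mm [568.3 101.5 160.3] u 101.0 theta 0.0 leanx 0.08 yaw -0.07 f [0.5 0.  0.7] gf 0.0
```

```bash
python3 -m pendant '{"translation":[[-0.1,0.22,-0.5],[-0.1,0.22,-1.5],[-0.1,0.22,-2.5],[-0.1,0.22,-3.15],[-0.1,0.22,-3.15],[-0.1,0.22,-3.15]],"delta_rot":[[0,0,0],[0,0,0],[0,0,0],[0,0,0],[0,0,0],[0,0,0]]}' 0.85 20 && python3 -m pendant '{"translation":[[0,0,0],[0,0,0],[0,0,0],[0,0,0],[0,0,0]],"delta_rot":[[0,0,0],[0,0,0],[0,0,0],[0,0,0],[0,0,0]]}' 0 20;  python3 st.py 0
```

```text
clock: 27.15
tcp_pos: [0.5656, 0.1081, 0.0811]
orientation: [2.221, 2.221, 0.002]
contact_force: [-0.2, -0.0, 0.5]
grip_width: 0.0721
gripper_force: 0.0
clock: 27.78
tcp_pos: [0.5658, 0.1084, 0.0808]
orientation: [2.22, 2.221, 0.003]
contact_force: [1.5, 1.5, 3.1]
grip_width: 0.0387
gripper_force: 20.2
q [-0.47  0.51  0.23  1.93 -0.17  0.72 -0.14]
F mm [565.8 108.4  80.8] u 107.9 theta -0.0 leanx 0.1 yaw 0.03 f [1.5 1.5 3.1] gf 20.2
```

```bash
python3 -m pendant '{"translation":[[0,0,0.15],[0,0,0.32],[0,-0.25,0.34],[0,-0.5,0.34],[0,-0.75,0.34],[0,-1,0.34],[0,-1.2,0.34],[0,-1.44,0.34],[0,-1.44,0.34],[0,-1.44,0.34]],"delta_rot":[[0,0,0],[0,0,0],[0,0,0],[0,0,0],[0,0,0],[0,0,0],[0,0,0],[0,0,0],[0,0,0],[0,0,0]]}' 0 40;  python3 st.py 0
python3 - <<'E'
from h import *
im,d=snap('side','sE.png');im2,d2=snap('top','tE.png');wi,wd=snap('wrist','wE.png')
a=cv2.resize(im[170:260,270:370],None,fx=4,fy=4);b=cv2.resize(wi[180:400,160:480],None,fx=1.2,fy=1.2)
h=max(a.shape[0],b.shape[0]);p=lambda x:cv2.copyMakeBorder(x,0,h-x.shape[0],0,0,0)
cv2.imwrite('pics/Ec.png',np.hstack([p(a),p(b)])[:,:,::-1])
E
```

```text
clock: 29.02
tcp_pos: [0.5651, 0.0711, 0.0884]
orientation: [2.221, 2.221, -0.0]
contact_force: [4.5, 2.6, -0.2]
grip_width: 0.0381
gripper_force: 41.4
q [-0.42  0.49  0.24  1.94 -0.17  0.73 -0.08]
F mm [565.1  71.1  88.4] u 70.6 theta 0.0 leanx 0.02 yaw -0.01 f [ 4.5  2.6 -0.2] gf 41.4
```

View pics/Ec.png

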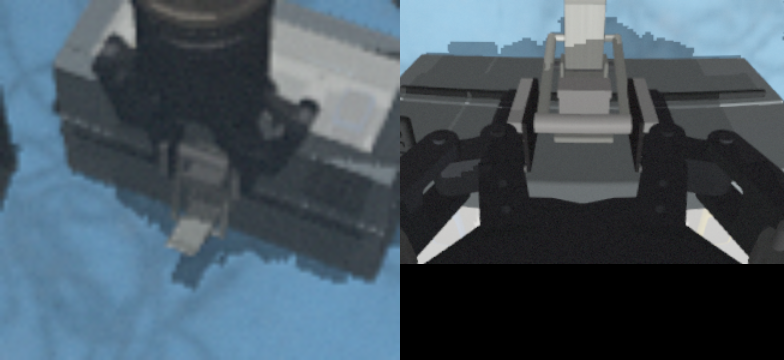

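The wrist view shows the bar pinched endwise at (582,123), right over the keeper hook at (582,140). Lowering it in.

```bash
python3 -m pendant '{"translation":[[0,0,-0.15],[0,0,-0.3],[0,0,-0.4],[0,0,-0.5],[0,0,-0.5],[0,0,-0.5]],"delta_rot":[[0,0,0],[0,0,0],[0,0,0],[0,0,0],[0,0,0],[0,0,0]]}' 0 40;  python3 st.py 0
python3 - <<'E'
from h import *
for n in ['wrist']:
    im,d=snap(n,'wF.png')
    for f in('wE','wF'):
        Z=np.load('pics/%s.npz'%f);W=cloud(n,Z['d'])  # bar row
        print(f)
        for v in range(270,310,4): print(v,(W[v,300:320:10]*1000).round(0).tolist())
E
```

```text
clock: 29.92
tcp_pos: [0.5653, 0.0711, 0.0768]
orientation: [2.221, 2.221, 0.0]
contact_force: [2.7, -0.3, 8.8]
grip_width: 0.0384
gripper_force: 41.7
q [-0.41  0.51  0.23  1.95 -0.17  0.7  -0.08]
F mm [565.3  71.1  76.8] u 70.6 theta 0.0 leanx 0.03 yaw -0.02 f [ 2.7 -0.3  8.8] gf 41.7
wE
270 [[558.0, 65.0, 79.0], [563.0, 65.0, 79.0]]
274 [[558.0, 63.0, 79.0], [563.0, 63.0, 79.0]]
278 [[559.0, 72.0, 97.0], [563.0, 71.0, 96.0]]
282 [[559.0, 70.0, 97.0], [563.0, 70.0, 98.0]]
286 [[559.0, 68.0, 98.0], [563.0, 69.0, 99.0]]
290 [[559.0, 66.0, 98.0], [563.0, 66.0, 98.0]]
294 [[558.0, 56.0, 89.0], [563.0, 56.0, 87.0]]
298 [[558.0, 53.0, 88.0], [563.0, 54.0, 89.0]]
302 [[558.0, 53.0, 91.0], [563.0, 53.0, 91.0]]
306 [[558.0, 53.0, 94.0], [563.0, 53.0, 94.0]]
wF
270 [[559.0, 77.0, 99.0], [563.0, 77.0, 99.0]]
274 [[559.0, 75.0, 99.0], [563.0, 76.0, 100.0]]
278 [[559.0, 71.0, 96.0], [563.0, 72.0, 96.0]]
282 [[559.0, 71.0, 98.0], [563.0, 70.0, 98.0]]
286 [[559.0, 68.0, 98.0], [563.0, 69.0, 99.0]]
290 [[559.0, 66.0, 98.0], [563.0, 67.0, 99.0]]
294 [[558.0, 61.0, 95.0], [563.0, 61.0, 95.0]]
298 [[558.0, 59.0, 96.0], [563.0, 60.0, 96.0]]
302 [[558.0, 56.0, 95.0], [563.0, 56.0, 95.0]]
306 [[558.0, 56.0, 98.0], [563.0, 56.0, 98.0]]
```

The bar lies in the trough: its top is at z 0.099 and its centre about 0.095, matching the keeper. Releasing and rising.

```bash
python3 -m pendant '{"translation":[[0,0,0],[0,0,0],[0,0,0],[0,0,0.8],[0,0,2],[0,0,4],[0,1.5,5],[0,3,5],[0,4.5,5],[0,4.5,5]],"delta_rot":[[0,0,0],[0,0,0],[0,0,0],[0,0,0],[0,0,0],[0,0,0],[0,0,0],[0,0,0],[0,0,0],[0,0,0]]}' 0.75
python3 - <<'E'
from h import *
from scipy.spatial.transform import Rotation as R
o=get_obs();M=R.from_rotvec(o['orientation']).as_matrix();p=np.array(o['tcp_pos'])
c=calibration('wrist');Rc=cv2.Rodrigues(np.array(c['rvec'],float))[0];C=-Rc.T@np.array(c['tvec'],float).ravel()
print('cam in tool',(M.T@(C-p)).round(3),'fwd',(M.T@Rc[2]).round(2),'toolx',M[:,0].round(2))
for n in('top','side','wrist'):
    im,d=snap(n,n+'G.png');W=cloud(n,d)
    k=(np.abs(W[...,0]-.566)<.03)&(W[...,1]>.06)&(W[...,1]<.13)&(W[...,2]>.006)&(W[...,2]<.11)
    w=W[k]
    for lo in(.006,.02,.035,.05,.07,.09):
        q=w[(w[:,2]>=lo)&(w[:,2]<lo+.015)]
        if len(q): print(n,lo,len(q),q[:,1].min().round(3),np.median(q[:,1]).round(3),q[:,1].max().round(3),'x',q[:,0].min().round(3),q[:,0].max().round(3))
E
```

```text
clock: 31.22
tcp_pos: [0.5638, 0.1884, 0.2007]
orientation: [-2.213, -2.227, 0.0]
contact_force: [0.9, -0.1, -0.9]
grip_width: 0.064
gripper_force: 0.0
cam in tool [ 0.08  -0.001 -0.143] fwd [-0.32  0.    0.95] toolx [-0.01  1.    0.  ]
top 0.006 5 0.097 0.105 0.105 x 0.561 0.577
top 0.02 49 0.086 0.097 0.105 x 0.559 0.578
top 0.035 25 0.06 0.083 0.089 x 0.55 0.577
top 0.05 8 0.06 0.066 0.076 x 0.548 0.584
top 0.09 98 0.061 0.071 0.081 x 0.547 0.587
side 0.006 4 0.101 0.102 0.102 x 0.557 0.571
side 0.02 38 0.081 0.096 0.104 x 0.554 0.575
side 0.035 11 0.075 0.082 0.091 x 0.545 0.56
side 0.09 2 0.069 0.071 0.072 x 0.569 0.573
wrist 0.006 24 0.099 0.102 0.103 x 0.556 0.574
wrist 0.02 341 0.083 0.093 0.103 x 0.556 0.574
wrist 0.035 402 0.068 0.076 0.086 x 0.546 0.584
wrist 0.05 221 0.06 0.069 0.075 x 0.545 0.584
wrist 0.07 87 0.068 0.071 0.076 x 0.545 0.585
wrist 0.09 533 0.06 0.07 0.079 x 0.545 0.585
```

```bash
python3 -m pendant '{"translation":[[0.06,0,0],[0.06,0,0],[0.06,0,0],[0.06,-0.5,-1],[0.06,-1,-2.5],[0.06,-1.8,-4],[0.06,-2.14,-5],[0.06,-2.14,-5.83],[0.06,-2.14,-5.83],[0.06,-2.14,-5.83]],"delta_rot":[[-1.8,0,0],[-3.6,0,0],[-5.4,0,0],[-7.2,0,0],[-8,0,0],[-8,0,0],[-8,0,0],[-8,0,0],[-8,0,0],[-8,0,0]]}' 0 40; python3 st.py 0
```

```text
clock: 32.62
tcp_pos: [0.5672, 0.1314, 0.0564]
orientation: [1.817, 1.817, -0.659]
contact_force: [-0.4, -0.1, 0.5]
grip_width: -0.0003
gripper_force: 0.0
q [-0.9   0.79  0.38  1.75  0.35  1.06 -0.81]
F mm [567.2 131.4  56.4] u 130.9 theta 40.0 leanx 0.06 yaw 0.03 f [-0.4 -0.1  0.5] gf 0.0
```

```bash
python3 -m pendant '{"translation":[[0,-0.5,-0.5],[0,-1.06,-0.94],[0,-1.28,-1.16],[0,-1.5,-1.38],[0,-1.66,-1.46],[0,-1.82,-1.54],[0,-1.94,-1.56],[0,-2.06,-1.58],[0,-2.06,-1.58],[0,-2.06,-1.58]],"delta_rot":[[0,0,0],[0,0,0],[0,0,0],[0,0,0],[0,0,0],[0,0,0],[0,0,0],[0,0,0],[0,0,0],[0,0,0]]}' 0; python3 st.py 0
```

```text
clock: 33.88
tcp_pos: [0.5666, 0.0787, 0.0162]
orientation: [1.817, 1.816, -0.662]
contact_force: [0.9, 0.3, -0.2]
grip_width: 0.0
gripper_force: 0.0
q [-0.85  0.84  0.39  1.82  0.38  0.94 -0.82]
F mm [566.6  78.7  16.2] u 78.2 theta 40.0 leanx -0.02 yaw -0.02 f [ 0.9  0.3 -0.2] gf 0.0
```

```bash
python3 -m pendant '{"translation":[[0,-0.08,0],[0,-0.16,0],[0,-0.2,0],[0,-0.2,0]],"delta_rot":[[0,0,0],[0,0,0],[0,0,0],[0,0,0]]}' 0; python3 st.py 0; python3 -m pendant '{"translation":[[0,1,0.6],[0,2.5,2],[0,4,4],[0,6,5.5],[0,8,6],[0,8,6]],"delta_rot":[[0,0,0],[0,0,0],[1.5,0,0],[3,0,0],[4,0,0],[4,0,0]]}' 0;  python3 - <<'E'
from h import *
for n in('top','side','wrist'):
    im,d=snap(n,n+'H.png');W=cloud(n,d)
    k=(np.abs(W[...,0]-.566)<.03)&(W[...,1]>.057)&(W[...,1]<.13)&(W[...,2]>.006)&(W[...,2]<.11)
    w=W[k]
    for lo in(.006,.02,.035,.05,.07,.09):
        q=w[(w[:,2]>=lo)&(w[:,2]<lo+.015)]
        if len(q): print(n,lo,len(q),q[:,1].min().round(3),np.median(q[:,1]).round(3),q[:,1].max().round(3))
    k=(np.abs(W[...,0]-.566)<.1)&(np.abs(W[...,1])<.045)&(W[...,2]>.117)&(W[...,2]<.14); print(n,'lid z',np.median(W[k][:,2]) if k.any() else None)
a=cv2.resize(np.load('pics/sideH.npz')['im'][150:260,270:400],None,fx=4,fy=4)
cv2.imwrite('pics/Hc.png',a[:,:,::-1])
E
```

```text
clock: 34.38
tcp_pos: [0.5666, 0.0765, 0.0159]
orientation: [1.817, 1.82, -0.658]
contact_force: [-0.9, 5.2, 3.0]
grip_width: -0.0001
gripper_force: 2.9
q [-0.85  0.83  0.39  1.82  0.38  0.93 -0.81]
F mm [566.6  76.5  15.9] u 76.0 theta 39.8 leanx 0.08 yaw 0.11 f [-0.9  5.2  3. ] gf 2.9
clock: 35.12
tcp_pos: [0.5671, 0.2778, 0.1682]
orientation: [2.031, 2.036, -0.349]
contact_force: [0.5, 0.6, -0.5]
grip_width: -0.0001
gripper_force: 0.0
top 0.006 2 0.076 0.076 0.076
top 0.035 5 0.06 0.065 0.066
top 0.05 16 0.058 0.058 0.068
top 0.09 110 0.059 0.071 0.081
top lid z 0.12541633891430537
side 0.006 3 0.07 0.071 0.072
side lid z None
wrist 0.09 44 0.058 0.069 0.08
wrist lid z None
```

View pics/Hc.png

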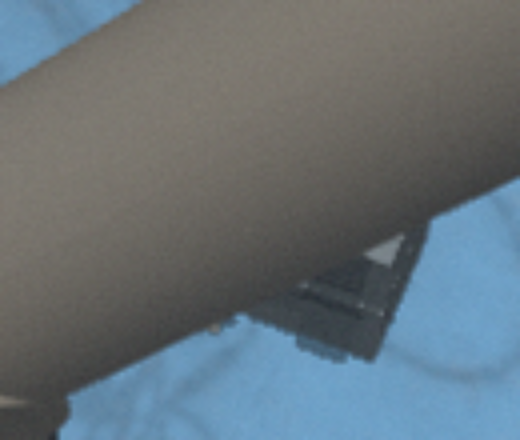

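```bash
python3 -m pendant '{"translation":[[0,1.5,1],[-1,3,2],[-2.5,4.5,2],[-4,6.5,2],[-6,8,2],[-8,9,2],[-9.5,10,2],[-9.5,10,2]],"delta_rot":[[1,0,0],[2,0,0],[3,0,0],[4,0,0],[4,0,0],[4,0,0],[4,0,0],[4,0,0]]}' 0;  python3 - <<'E'
from h import *
for n in('top','side'):
    im,d=snap(n,n+'I.png');W=cloud(n,d)
    k=(np.abs(W[...,0]-.566)<.03)&(W[...,1]>.057)&(W[...,1]<.13)&(W[...,2]>.004)&(W[...,2]<.11)
    w=W[k]
    for lo in(.004,.012,.02,.035,.05,.07,.09):
        q=w[(w[:,2]>=lo)&(w[:,2]<lo+.015)]
        if len(q): print(n,lo,len(q),q[:,1].min().round(3),np.median(q[:,1]).round(3),q[:,1].max().round(3))
    print(n,proj(n,[[.566,.07,.03]]))
a=cv2.resize(np.load('pics/sideI.npz')['im'][150:260,270:400],None,fx=5,fy=5)
cv2.imwrite('pics/Ic.png',a[:,:,::-1])
E
```

```text
clock: 36.28
tcp_pos: [0.3246, 0.5256, 0.2144]
orientation: [-2.214, -2.229, 0.005]
contact_force: [1.1, 0.1, -0.7]
grip_width: 0.0001
gripper_force: 0.0
top 0.004 10 0.076 0.093 0.127
top 0.035 5 0.06 0.065 0.065
top 0.05 13 0.058 0.058 0.066
top 0.09 112 0.059 0.071 0.081
top [[323.1653905  208.54191638]]
side 0.004 32 0.067 0.071 0.122
side 0.012 20 0.067 0.069 0.071
side 0.02 25 0.064 0.07 0.072
side 0.035 42 0.057 0.069 0.072
side 0.05 42 0.057 0.067 0.073
side 0.07 10 0.068 0.069 0.078
side 0.09 102 0.057 0.071 0.081
side [[320.68320422 225.83152983]]
```

View pics/Ic.png

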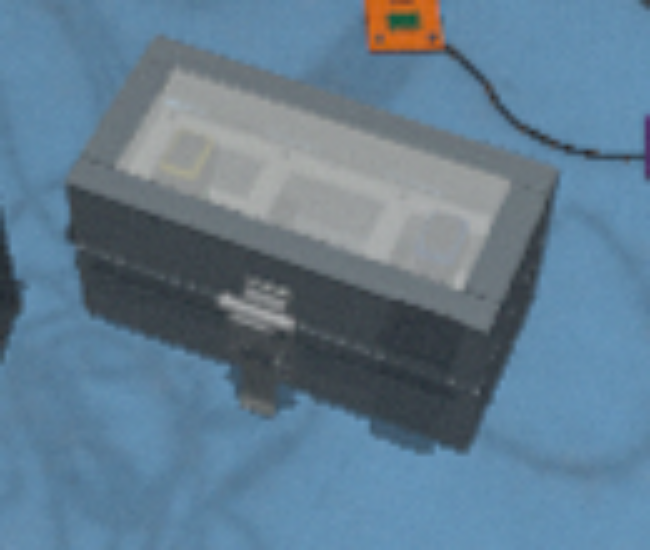

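The lever hangs vertical at y 0.069–0.072 over its full height, the bar is in the keeper at crop (255,313), and the lid is shut with both cards visible through the window. Handing in.

```bash
python3 -c "from bench import hand_in; print(hand_in())"
```

```text
the job is handed in; nothing more can be done
None
```

I handed the job in at about 36 s: yellow card flat in slot 3 and blue in slot 1, with no red card on the bench; the lid is shut, the bar is hooked in the keeper and the lever is home. The arm ended clear of everything, and the hand-in returned no verdict.

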